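# Feed a carrier boat home in the bonding track

### The job

Lay the loaded carrier boat on the loading shelf of the bonder's work-holder track, nose towards the channel, and let go of it. Then take the push stick by its grip and with it push the boat through the channel, under the window clamp, until it is fully home: press it against the end stop's screw with about 8 N on top of the drag for half a second, never pushing with more than 20 N. Finally draw the stick out and lay it flat on the bench, grip up, leaving the boat home at the stop and the other things where they are.

Things in the scene. Friction and masses are not known exactly. Their poses are not given: they have to be found in the camera images.
- track: Fixed aluminium work-holder track. Origin: bench level, under the middle of the channel's mouth; +x = feed direction (roughly robot's left to right), z up. Base plate 15 mm thick, 74 mm wide, x -112 to 178 mm. Its flat top is the loading shelf (x below 0, no walls) and the channel floor (x above 0). Rails rise 11.5 mm above the floor.
- mouth (a point): Middle of the channel's mouth, on the floor: track x = 0, 15 mm above the bench. Here the rails' inner faces are flared to y = +-26 mm; they narrow to +-17 mm at x = 22 mm, then run straight (channel 34 mm wide) to x = 154 mm. The rails' outsides lie within y = +-36 mm.
- clamp (a point): Front top edge of the steel window clamp, mid-channel: track x = 28 mm, 30.5 mm above the bench. The 4 mm plate, 58 mm wide, lies on the rails from x = 28 to 128 mm, underside 11.5 mm above the floor; screw heads rise 4 mm more. Its window, 24 mm wide, x = 70 to 118 mm, shows the boat. No fingers fit under it.
- stop: Fixed end stop: dark steel bracket 10 x 58 x 16 mm across the channel's end. Origin: foot of its boat-side face, mid-channel, track x = 154 mm, 15 mm above the bench; axes as the track's. Its adjusting screw (8 mm foot, 4.8 mm above the floor) stands 4 to 24 mm out of that face towards the boat, set differently each time and not measured: feel for it. It is the screw that the nose meets.
- plunger (a joint): Brass spring plunger in the +y rail at track x = 100 mm, standing 4.5 mm into the channel; it presses the boat on the other rail. Metres: 0 = out, about 0.0025 with the boat beside it. Spring 3 to 4 N: the push rises by some newtons as the nose passes (nose at track x = 95 to 108 mm), then 2 to 6 N of drag stays until home; that is not the stop. Housing out to y = 48 mm, 27 mm high.
- boat: Loose carrier boat: flat dark steel block 66 mm long (x), 32 wide (y), 9 high, about 90 g, three white packages on top (0.7 mm proud). Origin: centre of its underside; +x to its nose, whose corners taper 8 mm back and 5 mm in (nose face 22 mm wide). Starts flat on the bench, nose roughly along the feed direction. Grip it across its width. Home, its nose is at track x = 130 to 150 mm.
- boat_nose (a point): Middle of the boat's nose face, 33 mm ahead of the boat's origin and 4.5 mm above its underside
- stick: Loose black push stick: flat blade 143 x 18 x 6 mm along its x, with an upright grip block 40 mm long (x), 14 thick (y), top 40 mm above the underside. Origin: underside, below the middle of the grip; blade from x = -28 to the round-ended tip at x = 115 mm. About 70 g, balance point x = 14 mm. Starts flat on the bench, grip up. In the channel hold its underside 1 to 5 mm above the floor.
- stick_tip (a point): Foremost point of the stick's rounded tip (radius 9 mm in plan), 115 mm ahead of the stick's origin and 3 mm above its underside
- chip_tray: Bystander: a small black waffle tray of chips, 50 x 50 x 8 mm, on the robot's side of the track; leave it where it is. Origin: centre of its underside
- tweezers: Bystander: steel tweezers 130 mm long, 7 mm high, lying on the bench beyond the track; leave them. Origin: middle, on the bench
- bottle: Bystander: a clear bottle 52 mm across and 120 mm high with a white cap, past the stop end of the track; leave it. Origin: centre of its underside
Things that resemble listed ones, but are neither listed nor needed, are in the scene too. Of the things like the boat, leave any that is yellow; of the rest the smaller one is meant.

How it is judged:
By the outcome, as a careful person would: the job done as asked, in the order asked, and still so for the second after the job is handed in, with the robot touching nothing.
It also fails if it takes over 69 s, if anything falls off the work surface, if the arm or the gripper's body presses on something with over 40 N, if the wrist force passes 120 N, or if a joint passes its speed limit or range.

### The arm

A 7-joint arm with a two-finger parallel gripper is mounted at the origin on the work surface. World frame = base frame: x ahead of the robot, y to its left, z up, the work surface at z = 0. Lengths are in m, angles in degrees, forces in N, time in s.
With the tool pointing down it reaches from about 0.4 to 0.875 m from the base axis. Payload 6.5 kg.
Tool frame: the origin (TCP) lies midway between the tips of the shut fingers; the grasp point (between the pads) lies 19 mm behind it; x points along the fingers, z is the direction in which the jaws open and shut, and the axes are right-handed (so a half turn about x gives the same grasp; the last joint's range is limited). The gripper opens to 88 mm and grips with 3 to 60 N. Pads are 18 mm wide; open, the fingers measure 123 mm over their backs; the gripper's body (75 mm by 187 mm) begins 45 mm behind the grasp point.
Start: joints at [60.493, 30.733, -0.252, 88.115, 0.149, 61.152, -4.079], TCP at [0.282, -0.586, 0.239] pointing down, gripper open.
Joint ranges: [-154.64, 154.64], [-21.42, 123.67], [-72.66, 72.17], [13.99, 137.28], [-74.86, 254.86], [10.95, 109.41], [-158.01, 158.01]. Speed limits (degrees/s): [136.94, 136.94, 180, 180, 180, 180, 180].

### API

Orientations are given as [roll, pitch, yaw] about the fixed x, y, z axes, in that order (R = Rz(yaw) Ry(pitch) Rx(roll)).
In Python, from bench import get_obs, snapshot, camera_info, close_job gives the robot as it stands.
- The arm moves only by the tool play_rows, never from a script. Its argument "series" is a list of rows, each a list of 7 numbers: the turn, a rotation vector about the tool's x, y, z in degrees, then the shift along the tool's x, y, z in m, then the finger opening in m, from 0 to 0.0881. A call has 1 to 12 rows; each row is the pose to reach, as a shift and turn from the pose measured when the call began, along the tool's axes at that moment; what a row does not reach only later rows make up. A row lasts 1/12 s, in which the tool goes at most 41.7 mm and 7.16 degrees, less where a joint would pass 70% of its speed; a pose out of reach is approached as far as the arm can. A call with a gripper value outside its range is refused whole. The fingers move at their own pace and stop on an object; "grip_force" is the grip in N (left out, the last holds). Time passes only in rows, so rows that repeat a pose let the fingers close. It gives the time, the measured TCP pose, the force and the opening at its end, in the units of the state.
- get_obs(): the state, without advancing time (a new reading comes with each control period).
- snapshot(name): name is "side" or "top" or "wrist"; returns the picture (384x512x3 uint8, red, green, blue); there is no depth.
- camera_info(name): a dict with "fx", "fy", "cx", "cy" (pixels), "eye" and "rotation" of the camera in the world. Camera axes: x right, y down, z forward; pixel columns grow to the right and rows downward; lengths in m; the calibration is good to about 2 mm. A picture is of the moment at which its call begins: read the wrist's pose just before it. camera_info takes no time and is no camera call; for the wrist camera it gives the pose at the moment of the call.
- close_job(): hands the job in, once; it reports no verdict.
The state is a dict: "clock": time; "q": joint angles; "dq": joint speeds; "joint_efforts": joint torques, N m; "ee_pos": TCP position; "tcp_rot": TCP orientation; "ft_force": force on the tool from outside, world axes, zero at the start; "moment": the same for the moment, N m; "opening": finger opening in m.
Only numpy, scipy, OpenCV 4.12 (cv2) and the standard library are available. Lean on these libraries where they do the work, as an engineer would, in place of code of your own. Each camera call takes 0.05 s, during which the arm holds its last target.

## Working session

There is one attempt and no reset: what is moved stays moved. The work goes in short steps, Python scripts to look and compute and a tool call to move; the robot and the scene stay as the last step left them, time stands still between calls to the robot, and variables do not carry over. Pictures are saved under pics/ and viewed, and the job is handed in when it is done.

Besides the shell and the picture viewer there is one more tool, called after "Emit:" as a command line: name --pt "numbers of a row" for each row, then --argument value for the rest. play_rows: Moves the arm, as the interface text tells. Its arguments: {"type":"object","properties":{"series":{"type":"array","items":{"type":"array","items":{"type":"number"}}},"grip_force":{"type":"number"}},"required":["series"]}

```bash
ls; mkdir -p pics; python3 - <<'E'
from bench import *
import cv2
o=get_obs()
for k,v in o.items(): print(k,v)
for n in ["side","top","wrist"]:
    i=camera_info(n);print(n,i)
    cv2.imwrite(f"pics/{n}0.png",cv2.cvtColor(snapshot(n),cv2.COLOR_RGB2BGR))
E
```

```text
pics
clock 0.0
q [60.49289175 30.77843572 -0.25344442 88.16861645  0.14862437 61.14932944
 -4.07983209]
dq [ 0.0400568  -0.10302421 -0.02948396  0.03159717  0.03637673  0.07481339
  0.10094858]
joint_efforts [ 6.09252329e-04 -5.70978606e+01  9.91225541e-01 -2.51609319e+01
 -5.61138731e-02  1.78635312e-02  1.95146245e-04]
ee_pos [ 0.28174782 -0.58511209  0.23784274]
tcp_rot [-175.70270978   89.90394533  120.01424761]
ft_force [-0.91353236 -0.53084098  0.27358382]
moment [-0.04209664 -0.00299629 -0.00693006]
opening 0.08796215673564657
side {'fx': 370.39963349661224, 'fy': 370.39963349661224, 'cx': 259.3530453749168, 'cy': 195.3127052019811, 'eye': array([0.08911408, 0.37644944, 0.52776766]), 'rotation': array([-125.43636102,   -1.41252423, -131.96481434])}
top {'fx': 400.3817154743753, 'fy': 400.3817154743753, 'cx': 261.8843563203582, 'cy': 188.15419072882304, 'eye': array([ 0.36413369, -0.0505455 ,  1.03831932]), 'rotation': array([-1.68896641e+02, -9.13509824e-02, -8.95333355e+01])}
wrist {'fx': 271.99452321693803, 'fy': 271.99452321693803, 'cx': 251.4010513597531, 'cy': 187.60789436687608, 'eye': array([ 0.34036308, -0.55641895,  0.38414069]), 'rotation': array([ 1.64987658e+02,  9.96608265e-02, -6.43417012e+01])}
```

View pics/top0.png

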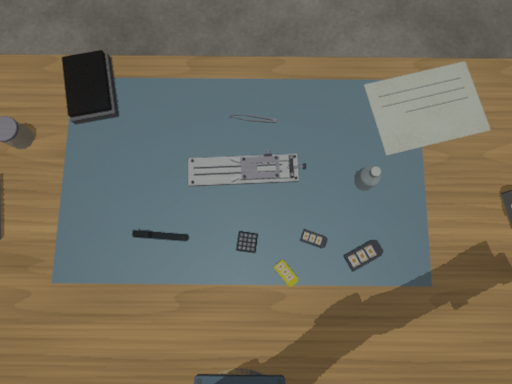

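View pics/side0.png

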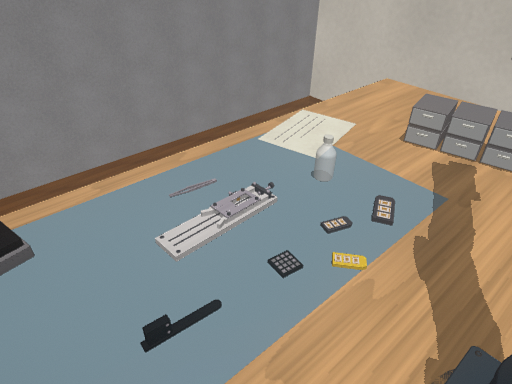

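View pics/wrist0.png

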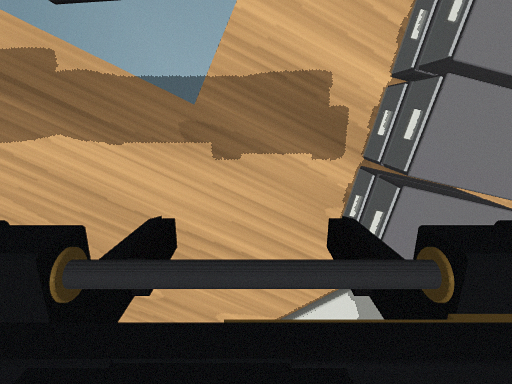

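```bash
cat > util.py <<'E'
import numpy as np, cv2
from scipy.spatial.transform import Rotation as R
from bench import *
def rot(e): return R.from_euler('xyz',e,degrees=True)
def ray(info,u,v):
    d=np.array([(u-info['cx'])/info['fx'],(v-info['cy'])/info['fy'],1.0])
    return np.array(info['eye']), rot(info['rotation']).apply(d)
def onplane(info,u,v,z):
    e,d=ray(info,u,v); return e+d*(z-e[2])/d[2]
def proj(info,p):
    c=rot(info['rotation']).inv().apply(np.array(p)-info['eye'])
    return info['cx']+info['fx']*c[0]/c[2], info['cy']+info['fy']*c[1]/c[2]
def tri(i1,p1,i2,p2):
    e1,d1=ray(i1,*p1); e2,d2=ray(i2,*p2)
    A=np.stack([d1,-d2],1); s=np.linalg.lstsq(A,e2-e1,rcond=None)[0]
    a=e1+s[0]*d1;b=e2+s[1]*d2
    return (a+b)/2, np.linalg.norm(a-b)
def snap(name,fn,crop=None,scale=1):
    i=camera_info(name); im=cv2.cvtColor(snapshot(name),cv2.COLOR_RGB2BGR)
    cv2.imwrite(f'pics/{fn}_raw.png',im)
    import json; json.dump({k:np.array(v).tolist() for k,v in i.items()},open(f'pics/{fn}.json','w'))
    return i,im
def load(fn):
    import json; return {k:np.array(v) for k,v in json.load(open(f'pics/{fn}.json')).items()}, cv2.imread(f'pics/{fn}_raw.png')
def crop(im,u0,v0,u1,v1,s,fn):
    cv2.imwrite(f'pics/{fn}.png',cv2.resize(im[v0:v1,u0:u1],None,fx=s,fy=s,interpolation=cv2.INTER_CUBIC))
def down(jaw_deg):
    """tool pointing down, tool z (jaw dir) at world angle jaw_deg"""
    a=np.radians(jaw_deg); z=np.array([np.cos(a),np.sin(a),0]); x=np.array([0,0,-1.]); y=np.cross(z,x)
    return R.from_matrix(np.stack([x,y,z],1))
def delta(pos,Rt,o=None):
    o=o or get_obs(); Rc=rot(o['tcp_rot'])
    t=(Rc.inv()*Rt).as_rotvec(degrees=True); s=Rc.inv().apply(np.array(pos)-o['ee_pos'])
    return np.round(t,2), np.round(s,4)
def st():
    o=get_obs(); Rc=rot(o['tcp_rot']).as_matrix()
    print('t%.2f'%o['clock'],'pos',np.round(o['ee_pos'],4),'F',np.round(o['ft_force'],2),'open %.4f'%o['opening'],'jaw %.2f'%np.degrees(np.arctan2(Rc[1,2],Rc[0,2])),'x',np.round(Rc[:,0],3),'q',np.round(o['q'],1))
E
python3 - <<'E'
from util import *
im=cv2.imread('pics/top0.png'); a=cv2.resize(im[225:290,235:390],None,fx=5,fy=5,interpolation=cv2.INTER_CUBIC)
cv2.imwrite('pics/c1.png',a)
im=cv2.imread('pics/side0.png'); crop(im,255,180,415,280,5,'c2')
i=camera_info('top')
for n,p,z in [('boat',(313,239),.009),('stick grip',(143,234),.03),('tip',(188,237),.003),('trackL',(188,170),.015),('trackR',(299,168),.015)]:
    print(n,onplane(i,*p,z))
st()
E
```

```text
boat [ 0.43478017 -0.18230309  0.009     ]
stick grip [0.44229322 0.2467566  0.03      ]
tip [0.43765454 0.13849807 0.003     ]
trackL [0.61193146 0.14395746 0.015     ]
trackR [ 0.61983153 -0.14774926  0.015     ]
t0.15 pos [ 0.2818 -0.5852  0.2381] F [ 0.29 -0.21 -0.68] open 0.0882 jaw -64.28 x [-0.001  0.001 -1.   ] q [60.5 30.8 -0.3 88.2  0.2 61.2 -4.1]
```

View pics/c1.png

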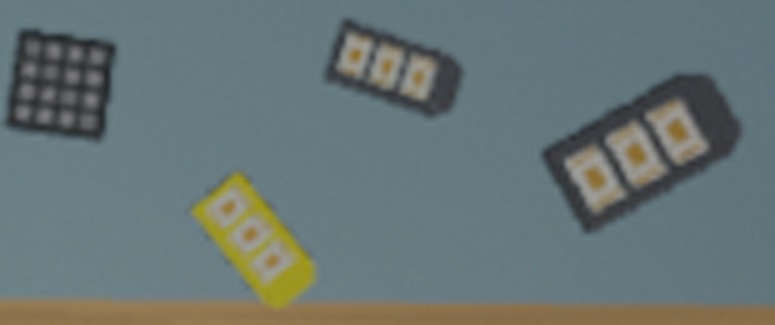

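View pics/c2.png

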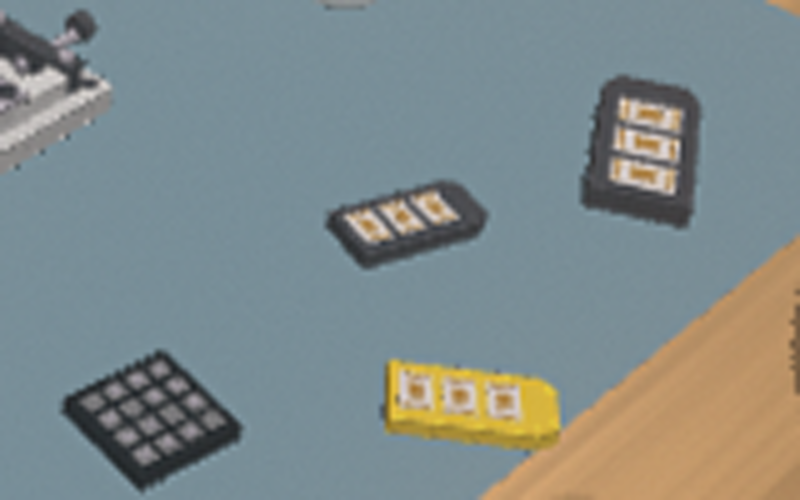

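```bash
cat >> util.py <<'E'
import json,os
def camrel():
    o=get_obs(); i=camera_info('wrist'); Rc=rot(o['tcp_rot'])
    return Rc.inv().apply(i['eye']-o['ee_pos']), Rc.inv()*rot(i['rotation']), i
def look(target,z,jaw,uv=(256,150)):
    """tcp pos at height z so that target is seen at uv"""
    t,Rr,i=camrel(); Rt=down(jaw)
    d=(Rt*Rr).apply([(uv[0]-i['cx'])/i['fx'],(uv[1]-i['cy'])/i['fy'],1])
    e=np.array([0,0,z])+Rt.apply(t); hit=e+d*(target[2]-e[2])/d[2]
    p=np.array([0,0,z]); p[:2]=np.array(target[:2])-hit[:2]; return p,Rt
E
python3 - <<'E'
from util import *
t,Rr,i=camrel(); print(t,Rr.as_matrix().round(3))
p,Rt=look([.435,-.182,.009],.15,-17); print(p,delta(p,Rt))
E
```

```text
[-0.1462023   0.06526587 -0.00068226] [[ 0.    -0.259  0.966]
 [-0.001 -0.966 -0.259]
 [ 1.    -0.001 -0.   ]]
[ 0.42253536 -0.20885938  0.15      ] (array([-4.728e+01, -7.000e-02, -2.000e-02]), array([ 0.0884,  0.2901, -0.2779]))
```

Emit:
play_rows --pt "-47.3 0 0 0.088 0.29 -0.278 0.06" --pt "-47.3 0 0 0.088 0.29 -0.278 0.06" --pt "-47.3 0 0 0.088 0.29 -0.278 0.06" --pt "-47.3 0 0 0.088 0.29 -0.278 0.06" --pt "-47.3 0 0 0.088 0.29 -0.278 0.06" --pt "-47.3 0 0 0.088 0.29 -0.278 0.06" --pt "-47.3 0 0 0.088 0.29 -0.278 0.06" --pt "-47.3 0 0 0.088 0.29 -0.278 0.06" --pt "-47.3 0 0 0.088 0.29 -0.278 0.06" --pt "-47.3 0 0 0.088 0.29 -0.278 0.06" --pt "-47.3 0 0 0.088 0.29 -0.278 0.06" --pt "-47.3 0 0 0.088 0.29 -0.278 0.06"

```text
clock: 1.15
ee_pos: [0.4228, -0.2066, 0.15]
tcp_rot: [141.4, 89.9, 124.7]
ft_force: [0.2, -0.8, 0.3]
opening: 0.0603
```

```bash
python3 - <<'E'
from util import *
st(); i,im=snap('wrist','w1'); crop(im,0,0,512,384,1.5,'w1'); st()
E
```

```text
t1.15 pos [ 0.4228 -0.2066  0.15  ] F [ 0.24 -0.77  0.26] open 0.0603 jaw -16.70 x [-0.001  0.002 -1.   ] q [ 35.   22.1 -17.3 117.9   9.6  41.4  -5. ]
t1.20 pos [ 0.4224 -0.2086  0.1503] F [-0.57 -0.23 -0.54] open 0.0601 jaw -16.89 x [-0.001  0.001 -1.   ] q [ 35.1  22.1 -17.1 117.9   9.6  41.4  -5. ]
```

View pics/w1.png

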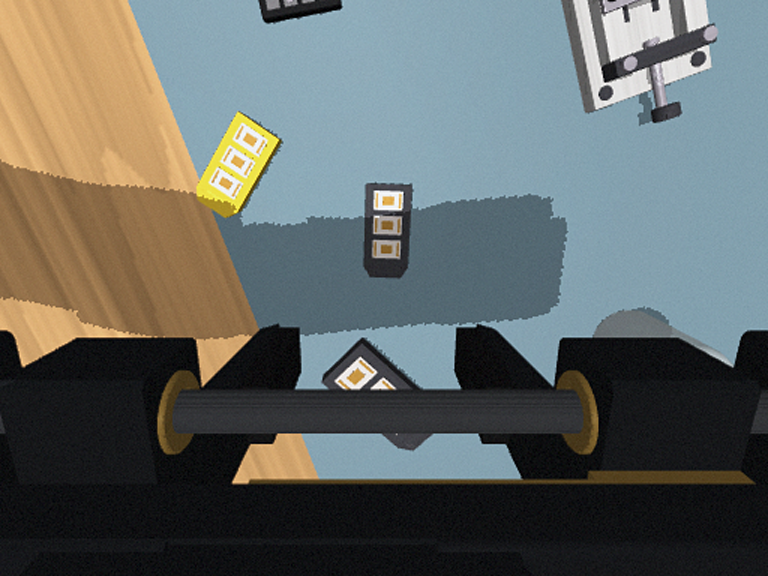

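```bash
cat > boat.py <<'E'
from util import *
def boatpose(i,im,roi,z,fn=None):
    u0,v0,u1,v1=roi
    s=im[v0:v1,u0:u1].astype(int); diff=s[:,:,0]-s[:,:,2]
    m=((diff<14)).astype(np.uint8)*255
    m=cv2.morphologyEx(m,cv2.MORPH_CLOSE,np.ones((5,5)))
    cs,_=cv2.findContours(m,cv2.RETR_EXTERNAL,cv2.CHAIN_APPROX_NONE)
    c=max(cs,key=cv2.contourArea).reshape(-1,2)+[u0,v0]
    w=np.array([onplane(i,u,v,z)[:2] for u,v in c])*1000
    r=cv2.minAreaRect(w.astype(np.float32))
    if fn:
        k=im.copy(); cv2.drawContours(k,[c.reshape(-1,1,2)],-1,(0,0,255),1); crop(k,u0,v0,u1,v1,4,fn)
    return r
E
python3 - <<'E'
from boat import *
i,im=load('w1')
print(boatpose(i,im,(225,105,295,200),.009,'b1'))
for p in [(259,134),(258,150.5),(257.5,167)]: print(onplane(i,*p,.0097))
E
```

```text
((435.1202087402344, -183.44842529296875), (66.04647827148438, 32.0752067565918), 70.97935485839844)
[ 0.44234516 -0.16338003  0.0097    ]
[ 0.43653272 -0.17945736  0.0097    ]
[ 0.43104815 -0.19619722  0.0097    ]
```

View pics/b1.png

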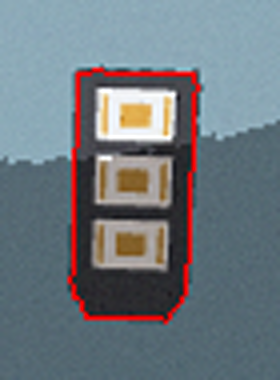

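```bash
python3 - <<'E'
from util import *
print(delta([.4351,-.1834,.05],down(-19))); print(delta([.4351,-.1834,.004],down(-19)))
E
```

```text
(array([ 2.11, -0.08, -0.04]), array([0.1003, 0.0278, 0.005 ]))
(array([ 2.11, -0.08, -0.04]), array([0.1463, 0.0277, 0.0051]))
```

Emit:
play_rows --pt "2.1 -0.1 0 0.05 0.028 0.005 0.06" --pt "2.1 -0.1 0 0.085 0.028 0.005 0.06" --pt "2.1 -0.1 0 0.115 0.028 0.005 0.06" --pt "2.1 -0.1 0 0.135 0.028 0.005 0.06" --pt "2.1 -0.1 0 0.146 0.028 0.005 0.06" --pt "2.1 -0.1 0 0.146 0.028 0.005 0.06" --pt "2.1 -0.1 0 0.146 0.028 0.005 0.06" --pt "2.1 -0.1 0 0.146 0.028 0.005 0.025" --pt "2.1 -0.1 0 0.146 0.028 0.005 0.025" --pt "2.1 -0.1 0 0.146 0.028 0.005 0.025" --pt "2.1 -0.1 0 0.146 0.028 0.005 0.025" --pt "2.1 -0.1 0 0.146 0.028 0.005 0.025" --grip_force 15

```text
clock: 2.2
ee_pos: [0.4357, -0.1835, 0.005]
tcp_rot: [16.7, 89.9, -2.3]
ft_force: [0.3, -0.1, 5.9]
opening: 0.0318
```

```bash
python3 - <<'E'
from util import *
st()
# next: look at track from carrying pose; track centre ~ (.615,0)
for J in (0,):
  p,Rt=look([.615,.0,.02],.14,J); print(p,delta(p,Rt))
E
```

```text
t2.20 pos [ 0.4357 -0.1835  0.005 ] F [ 0.26 -0.06  5.95] open 0.0318 jaw -19.00 x [ 0.002 -0.    -1.   ] q [ 26.2  37.9 -10.8 120.6  17.2  22.8 -17.3]
[ 0.61182927 -0.03277152  0.14      ] (array([-1.9e+01,  1.1e-01, -1.0e-02]), array([-0.1347,  0.1999,  0.1177]))
```

```bash
python3 - <<'E'
from util import *
p,Rt=look([.615,.03,.02],.16,0,(256,110)); print(p,delta(p,Rt))
E
```

```text
[ 0.61164672 -0.04068521  0.16      ] (array([-1.9e+01,  1.1e-01, -1.0e-02]), array([-0.1547,  0.1924,  0.1202]))
```

Emit:
play_rows --pt "0 0 0 -0.03 0 0 0.025" --pt "0 0 0 -0.07 0 0 0.025" --pt "-6 0 0 -0.1 0.03 0.02 0.025" --pt "-12 0 0 -0.12 0.06 0.04 0.025" --pt "-19 0.1 0 -0.14 0.09 0.06 0.025" --pt "-19 0.1 0 -0.155 0.12 0.08 0.025" --pt "-19 0.1 0 -0.155 0.15 0.1 0.025" --pt "-19 0.1 0 -0.155 0.175 0.115 0.025" --pt "-19 0.1 0 -0.155 0.19 0.12 0.025" --pt "-19 0.1 0 -0.155 0.192 0.12 0.025" --pt "-19 0.1 0 -0.155 0.192 0.12 0.025"

```text
clock: 3.12
ee_pos: [0.6104, -0.0403, 0.1596]
tcp_rot: [172.4, 89.9, 172.5]
ft_force: [-0.2, -0.1, -1.5]
opening: 0.0314
```

```bash
python3 - <<'E'
from util import *
st(); i,im=snap('wrist','w2'); crop(im,0,0,512,384,1.5,'w2'); st()
E
```

```text
t3.12 pos [ 0.6104 -0.0403  0.1596] F [-0.21 -0.12 -1.52] open 0.0314 jaw 0.09 x [-0.002  0.    -1.   ] q [ 15.3  34.1 -22.   96.8  15.4  52.2 -12.7]
t3.17 pos [ 0.6098 -0.0419  0.1596] F [-0.17 -0.53 -1.03] open 0.0315 jaw -0.01 x [-0.002 -0.001 -1.   ] q [ 15.4  34.1 -21.9  96.8  15.4  52.2 -12.7]
```

View pics/w2.png

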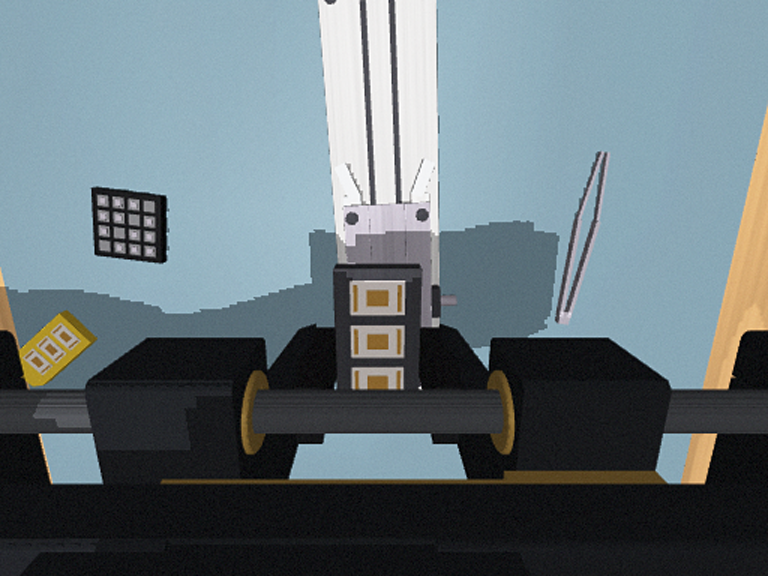

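```bash
python3 - <<'E'
from util import *
i,im=load('w2')
crop(im,200,0,312,180,4.4,'c3')
a=im.astype(int); d=a[:,:,0]-a[:,:,2]
L=[];Rr=[]
for v in range(10,125,5):
    row=(d[v]<12); 
    us=np.where(row[195:310])[0]+195
    l,r=us.min(),us.max()+1
    L.append(onplane(i,l,v+.5,.015)[:2]);Rr.append(onplane(i,r,v+.5,.015)[:2])
L=np.array(L)*1e3;Rr=np.array(Rr)*1e3
for P in (L,Rr):
    vx,vy,x0,y0=cv2.fitLine(P.astype(np.float32),cv2.DIST_HUBER,0,.01,.01).ravel()
    print('dir',np.degrees(np.arctan2(vy,vx)), 'x at y=0,100:', x0+(0-y0)*vx/vy, x0+(100-y0)*vx/vy, np.ptp(P[:,0]))
print(np.c_[L[::4],Rr[::4]].round(1))
E
```

```text
dir -87.148705 x at y=0,100: 578.4833 573.50275 5.131167962765971
dir -87.07622 x at y=0,100: 652.1588 647.0514 4.87595917199144
[[572.5 121.1 646.  121.1]
 [572.8 104.2 646.7 104.2]
 [574.2  86.7 647.3  86.7]
 [575.6  68.6 649.   68.6]
 [576.   49.8 649.7  49.9]
 [577.5  30.4 650.5  30.4]]
```

View pics/c3.png

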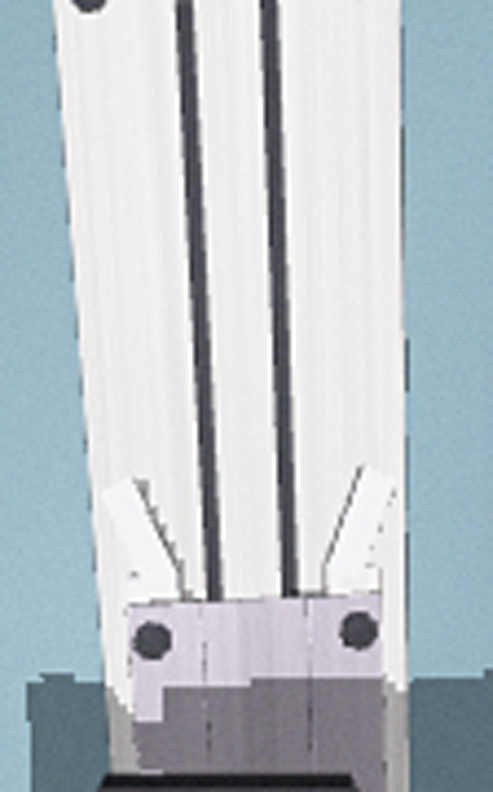

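```bash
python3 - <<'E'
from util import *
i,im=load('w2')
f=np.array([np.cos(np.radians(-87.11)),np.sin(np.radians(-87.11)),0])
for n,p,z,x in [('clampL',(200+130/4.4,602/4.4),.0305,28),('clampR',(200+381/4.4,590/4.4),.0305,28),('railL',(200+125/4.4,482/4.4),.0265,0),('railR',(200+378/4.4,470/4.4),.0265,0)]:
    w=onplane(i,*p,z); print(n,w, 'mouth y', (w+f*(-x/1000)))
E
```

```text
clampL [0.5869835  0.00486822 0.0305    ] mouth y [0.58557178 0.03283261 0.0305    ]
clampR [0.64382357 0.00758817 0.0305    ] mouth y [0.64241185 0.03555256 0.0305    ]
railL [0.5860691  0.03111686 0.0265    ] mouth y [0.5860691  0.03111686 0.0265    ]
railR [0.64275432 0.03372803 0.0265    ] mouth y [0.64275432 0.03372803 0.0265    ]
```

```bash
cat >> util.py <<'E'
M=np.array([.6138,.0335,.015]); F=np.array([.0504,-.9987,0]); Lf=np.array([.9987,.0504,0]); JT=2.89
def T(x,y=0,z=0): return M+F*x/1000+Lf*y/1000+np.array([0,0,z/1000])
def inT(p): d=np.array(p)-M; return np.round(np.array([d@F,d@Lf,d[2]])*1000,1)
E
python3 - <<'E'
from util import *
p=T(-48,0,5.5);print(p); print(delta(p+[0,0,.04],down(JT)),delta(p,down(JT)))
E
```

```text
[0.6113808 0.0814376 0.0205   ]
(array([-2.9 , -0.13,  0.04]), array([0.099 , 0.1235, 0.0017])) (array([-2.9 , -0.13,  0.04]), array([0.139 , 0.1235, 0.0018]))
```

Emit:
play_rows --pt "-2.9 -0.1 0 0 0.04 0.0017 0.025" --pt "-2.9 -0.1 0 0.01 0.08 0.0017 0.025" --pt "-2.9 -0.1 0 0.04 0.11 0.0017 0.025" --pt "-2.9 -0.1 0 0.08 0.1235 0.0017 0.025" --pt "-2.9 -0.1 0 0.11 0.1235 0.0017 0.025" --pt "-2.9 -0.1 0 0.125 0.1235 0.0017 0.025" --pt "-2.9 -0.1 0 0.132 0.1235 0.0017 0.025" --pt "-2.9 -0.1 0 0.136 0.1235 0.0017 0.025" --pt "-2.9 -0.1 0 0.139 0.1235 0.0017 0.025" --pt "-2.9 -0.1 0 0.139 0.1235 0.0017 0.025" --pt "-2.9 -0.1 0 0.139 0.1235 0.0017 0.025"

```text
clock: 4.08
ee_pos: [0.6124, 0.0809, 0.0219]
tcp_rot: [-21.7, 89.9, -18.9]
ft_force: [-0.0, -0.2, -0.7]
opening: 0.0316
```

```bash
python3 - <<'E'
from util import *
st(); i,im=snap('side','s3'); crop(im,130,150,330,290,4,'s3'); st(); print(inT(get_obs()['ee_pos']))
E
```

```text
t4.08 pos [0.6124 0.0809 0.0219] F [-0.04 -0.21 -0.74] open 0.0316 jaw 2.83 x [ 0.002 -0.001 -1.   ] q [  1.7  45.8 -19.   98.6  21.8  39.1 -26.1]
t4.13 pos [0.6123 0.0812 0.0219] F [ 1.26 -0.61 -1.48] open 0.0314 jaw 2.84 x [ 0.002 -0.    -1.   ] q [  1.7  45.8 -19.   98.6  21.8  39.1 -26.1]
[-47.7   0.9   6.9]
```

View pics/s3.png

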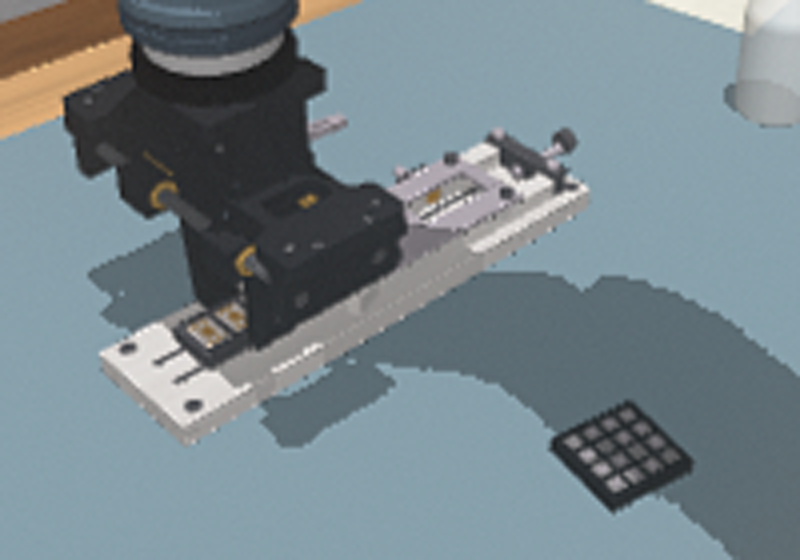

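Emit:
play_rows --pt "0 0 0 0.001 0 -0.0008 0.025" --pt "0 0 0 0.002 0 -0.0008 0.025" --pt "0 0 0 0.0025 0 -0.0008 0.025" --pt "0 0 0 0.0025 0 -0.0008 0.025"

```text
clock: 4.47
ee_pos: [0.6119, 0.0811, 0.0201]
tcp_rot: [-18.0, 89.9, -15.2]
ft_force: [-0.7, -0.6, 4.8]
opening: 0.0317
```

Emit:
play_rows --pt "0 0 0 0 0 0 0.055" --pt "0 0 0 0 0 0 0.055" --pt "0 0 0 0 0 0 0.055" --pt "0 0 0 0 0 0 0.055" --pt "0 0 0 -0.02 0 0 0.055" --pt "0 0 0 -0.06 0 0 0.055" --pt "0 0 0 -0.1 -0.02 0 0.055" --pt "0 0 0 -0.14 -0.045 0 0.055" --pt "0 0 0 -0.14 -0.045 0 0.055" --pt "0 0 0 -0.14 -0.045 0 0.055"

```text
clock: 5.3
ee_pos: [0.616, 0.0339, 0.1629]
tcp_rot: [-14.3, 89.5, -11.6]
ft_force: [0.3, 0.5, -0.0]
opening: 0.0549
```

```bash
python3 - <<'E'
from util import *
st(); i,im=snap('wrist','w4'); crop(im,0,0,512,384,1.5,'w4'); st()
for z in (.009,.024):
  pass
# stick look pose
p,Rt=look([.44,.20,.006],.17,0,(256,130)); print(p,delta(p,Rt))
E
```

```text
t5.30 pos [0.616  0.0339 0.1629] F [ 0.31  0.55 -0.02] open 0.0549 jaw 2.62 x [ 0.008 -0.002 -1.   ] q [  9.1  34.3 -23.2  96.3  16.5  52.4 -17.9]
t5.35 pos [0.6143 0.0356 0.1607] F [-1.2   0.89 -1.51] open 0.0549 jaw 2.74 x [ 0.004 -0.001 -1.   ] q [  9.   34.4 -23.3  96.4  16.5  52.3 -17.9]
[0.43618216 0.14995665 0.17      ] (array([2.74, 0.24, 0.05]), array([-0.0102,  0.1228, -0.1724]))
```

View pics/w4.png

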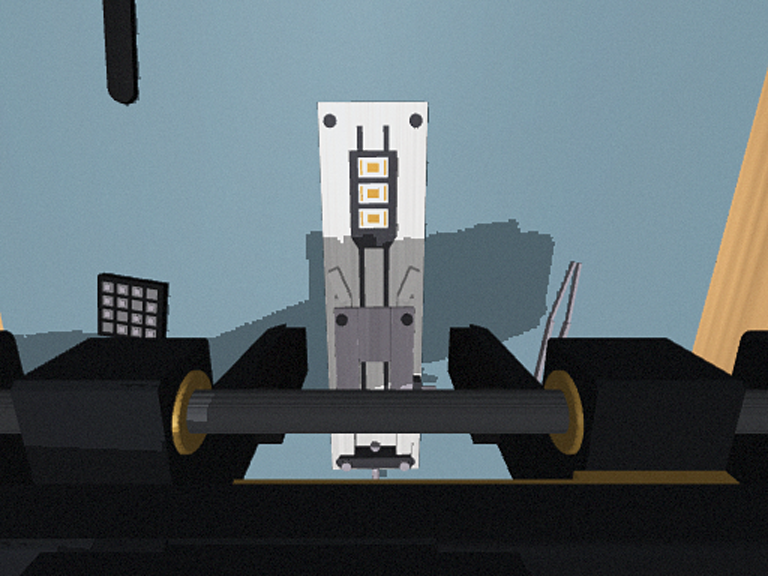

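Emit:
play_rows --pt "2.7 0.2 0 -0.01 0.03 -0.04 0.055" --pt "2.7 0.2 0 -0.01 0.06 -0.08 0.055" --pt "2.7 0.2 0 -0.01 0.09 -0.12 0.055" --pt "2.7 0.2 0 -0.01 0.123 -0.155 0.055" --pt "2.7 0.2 0 -0.01 0.123 -0.172 0.055" --pt "2.7 0.2 0 -0.01 0.123 -0.172 0.055" --pt "2.7 0.2 0 -0.01 0.123 -0.172 0.055"

```text
clock: 5.93
ee_pos: [0.4328, 0.1519, 0.1682]
tcp_rot: [-155.1, 89.8, -154.7]
ft_force: [0.8, -0.1, 0.3]
opening: 0.0552
```

```bash
python3 - <<'E'
from util import *
st(); i,im=snap('wrist','w5'); crop(im,0,0,512,384,1.5,'w5'); st()
i4,_=load('w4')
for p in [(373,168),(373,193.5),(373,218.5)]: print(inT(onplane(i4,p[0]/1.5,p[1]/1.5,.0247)))
E
```

```text
t5.93 pos [0.4328 0.1519 0.1682] F [ 0.84 -0.06  0.29] open 0.0552 jaw 0.39 x [-0.004 -0.002 -1.   ] q [ -1.8  20.7 -27.5 118.3  13.5  44.2 -37.2]
t5.98 pos [0.4351 0.1509 0.1686] F [1.27 0.03 0.23] open 0.0550 jaw 0.23 x [-0.002 -0.001 -1.   ] q [ -1.7  20.8 -27.4 118.1  13.6  44.3 -37.1]
[-69.2  -0.4   9.7]
[-52.4  -0.5   9.7]
[-35.5  -0.7   9.7]
```

View pics/w5.png

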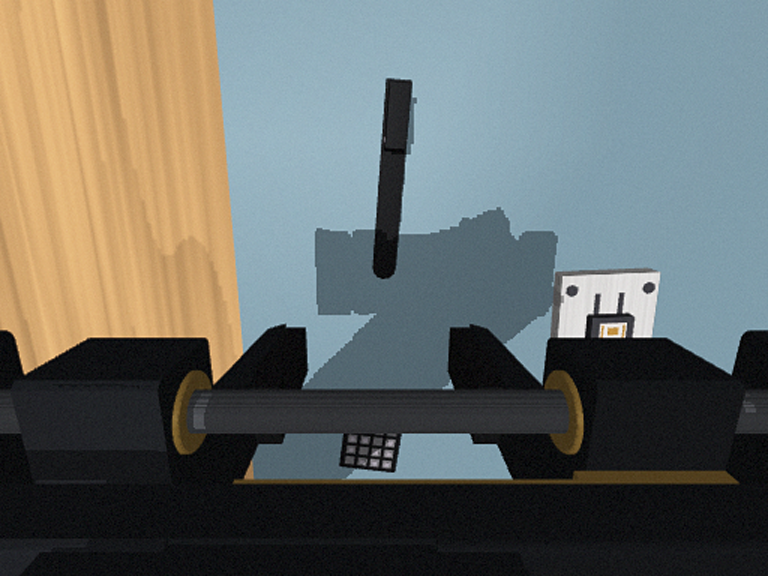

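```bash
python3 - <<'E'
from util import *
i,im=load('w5'); crop(im,240,45,290,195,5,'c5')
im2=cv2.imread('pics/c5.png'); cv2.imwrite('pics/c5.png',cv2.convertScaleAbs(im2,alpha=2.0,beta=10))
E
```

```text
(no output)
```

View pics/c5.png

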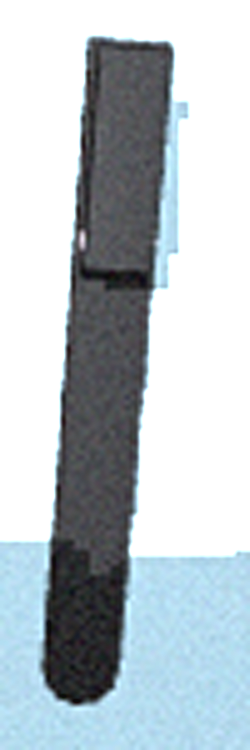

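```bash
python3 - <<'E'
from util import *
i,im=load('w5')
def w(u,v,z): return onplane(i,240+u/5-.4,45+v/5-.4,z)
g=[w(97,42,.04),w(172,45,.04),w(150,270,.04),w(86,268,.04)]
for p in g: print(p)
c=np.mean(g,0); print('grip c',c)
tip=w(81,704,.004); print('tip',tip)
bl=[(w(66,400,.006)+w(143,400,.006))/2,(w(50,580,.006)+w(129,580,.006))/2]; print(bl)
print(np.linalg.norm(w(66,400,.006)-w(143,400,.006)))
d=tip-c; print('ang',np.degrees(np.arctan2(d[1],d[0])),np.hypot(d[0],d[1]))
d=bl[1]-bl[0];print('ang',np.degrees(np.arctan2(d[1],d[0])))
d=(g[2]+g[3]-g[0]-g[1])/2;print('ang',np.degrees(np.arctan2(d[1],d[0])),np.hypot(d[0],d[1]))
E
```

```text
[0.43722853 0.27317466 0.04      ]
[0.45106028 0.27273861 0.04      ]
[0.44792527 0.23324106 0.04      ]
[0.43564003 0.23353665 0.04      ]
grip c [0.44296353 0.25317275 0.04      ]
tip [0.43605051 0.13771361 0.004     ]
[array([0.44051192, 0.20767606, 0.006     ]), array([0.4376687, 0.1675415, 0.006    ])]
0.017011084031532914
ang -93.42644638641114 0.1156659081391567
ang -94.0521822598104
ang -93.41586509052425 0.039638202326966236
```

```bash
python3 - <<'E'
from util import *
st();print(delta([.443,.253,.012],down(-3.5)))
E
```

```text
t5.98 pos [0.4351 0.1509 0.1686] F [1.27 0.03 0.23] open 0.0550 jaw 0.23 x [-0.002 -0.001 -1.   ] q [ -1.7  20.8 -27.4 118.1  13.6  44.3 -37.1]
(array([ 3.73, -0.1 ,  0.08]), array([0.1564, 0.1023, 0.0086]))
```

Emit:
play_rows --pt "3.7 0 0 0 0.035 0.0086 0.05" --pt "3.7 0 0 0.02 0.07 0.0086 0.05" --pt "3.7 0 0 0.05 0.1 0.0086 0.05" --pt "3.7 0 0 0.08 0.102 0.0086 0.05" --pt "3.7 0 0 0.1 0.102 0.0086 0.05" --pt "3.7 0 0 0.105 0.102 0.0086 0.05" --pt "3.7 0 0 0.105 0.102 0.0086 0.05" --pt "3.7 0 0 0.105 0.102 0.0086 0.05"

```text
clock: 6.65
ee_pos: [0.444, 0.2524, 0.0635]
tcp_rot: [-134.9, 89.9, -138.5]
ft_force: [-0.1, -0.2, 0.9]
opening: 0.05
```

```bash
python3 - <<'E'
from util import *
st();print(delta([.443,.253,.012],down(-3.5)))
E
```

```text
t6.65 pos [0.444  0.2524 0.0635] F [-0.07 -0.2   0.94] open 0.0500 jaw -3.56 x [-0.002 -0.002 -1.   ] q [-17.2  35.  -22.1 114.2  22.1  35.  -57.7]
(array([-0.06, -0.09,  0.09]), array([ 0.0515,  0.0006, -0.0009]))
```

Emit:
play_rows --pt "0 0 0 0.02 0.0006 -0.001 0.05" --pt "0 0 0 0.04 0.0006 -0.001 0.05" --pt "0 0 0 0.051 0.0006 -0.001 0.05" --pt "0 0 0 0.051 0.0006 -0.001 0.05" --pt "0 0 0 0.051 0.0006 -0.001 0.008" --pt "0 0 0 0.051 0.0006 -0.001 0.008" --pt "0 0 0 0.051 0.0006 -0.001 0.008" --pt "0 0 0 0.051 0.0006 -0.001 0.008" --pt "0 0 0 0.051 0.0006 -0.001 0.008" --pt "0 0 0 0.051 0.0006 -0.001 0.008" --pt "0 0 0 0.051 0.0006 -0.001 0.008" --grip_force 45

```text
clock: 7.57
ee_pos: [0.4433, 0.2531, 0.0129]
tcp_rot: [-123.7, 89.9, -127.3]
ft_force: [0.4, -0.8, 4.9]
opening: 0.0137
```

```bash
python3 - <<'E'
from util import *
st()
# stick tip behind boat: tip at track x=-110, underside 18+ -> 3mm above floor. origin = tip-115 
o=get_obs()
for tipx,h in [(-125,60),(-100,20),(-100,3)]:
    p=T(tipx-115,0,0); p[2]=o['ee_pos'][2]+.015+h/1000
    print(p,delta(p,down(JT)))
E
```

```text
t7.57 pos [0.4433 0.2531 0.0129] F [ 0.4  -0.81  4.92] open 0.0137 jaw -3.56 x [-0.001 -0.001 -1.   ] q [-19.9  40.1 -18.9 114.7  25.3  29.3 -60.6]
[0.601704   0.273188   0.08794939] (array([-6.45, -0.06,  0.08]), array([-0.0752,  0.0298,  0.1568]))
[0.602964   0.2482205  0.04794939] (array([-6.45, -0.06,  0.08]), array([-0.0352,  0.005 ,  0.1597]))
[0.602964   0.2482205  0.03094939] (array([-6.45, -0.06,  0.08]), array([-0.0182,  0.005 ,  0.1597]))
```

Emit:
play_rows --pt "0 0 0 -0.03 0 0 0.008" --pt "0 0 0 -0.06 0.01 0.02 0.008" --pt "-3 0 0 -0.075 0.02 0.05 0.008" --pt "-6.4 0 0 -0.075 0.03 0.085 0.008" --pt "-6.4 0 0 -0.075 0.03 0.12 0.008" --pt "-6.4 0 0 -0.075 0.03 0.15 0.008" --pt "-6.4 0 0 -0.07 0.025 0.157 0.008" --pt "-6.4 0 0 -0.055 0.02 0.158 0.008" --pt "-6.4 0 0 -0.045 0.02 0.158 0.008" --pt "-6.4 0 0 -0.045 0.02 0.158 0.008" --pt "-6.4 0 0 -0.045 0.02 0.158 0.008"

```text
clock: 8.48
ee_pos: [0.6005, 0.2636, 0.0569]
tcp_rot: [-155.2, 89.8, -152.3]
ft_force: [-0.7, -0.0, -0.7]
opening: 0.0137
```

```bash
python3 - <<'E'
from util import *
st(); i,im=snap('side','s6'); crop(im,60,160,300,330,3.3,'s6')
i,im=snap('wrist','w6'); crop(im,100,0,412,384,1.5,'w6'); st();print(inT(get_obs()['ee_pos']))
E
```

```text
t8.48 pos [0.6005 0.2636 0.0569] F [-0.7  -0.01 -0.66] open 0.0137 jaw 2.90 x [-0.004 -0.002 -1.   ] q [-12.   46.4 -23.3  91.7  23.1  47.  -42. ]
t8.58 pos [0.6017 0.2643 0.0583] F [-0.77  0.56 -0.71] open 0.0137 jaw 2.91 x [-0.001 -0.001 -1.   ] q [-12.   46.3 -23.3  91.7  23.1  47.  -41.9]
[-231.1   -0.5   43.3]
```

View pics/s6.png

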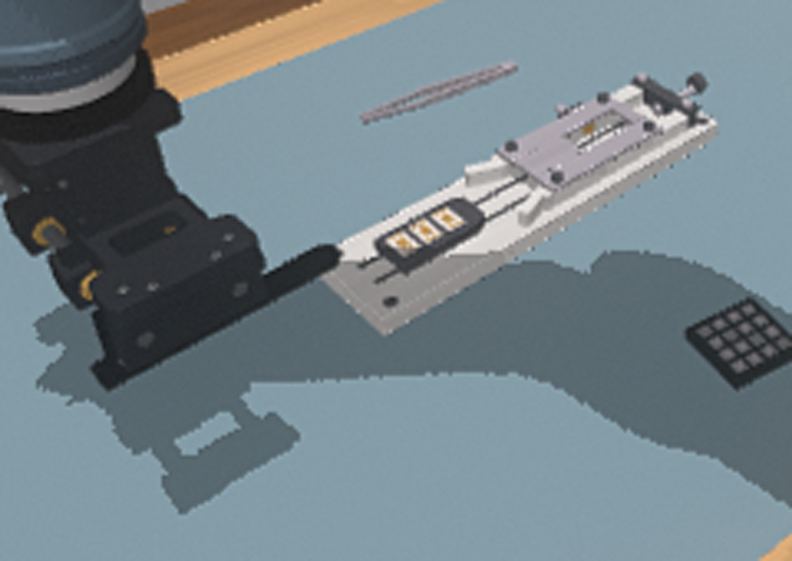

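View pics/w6.png

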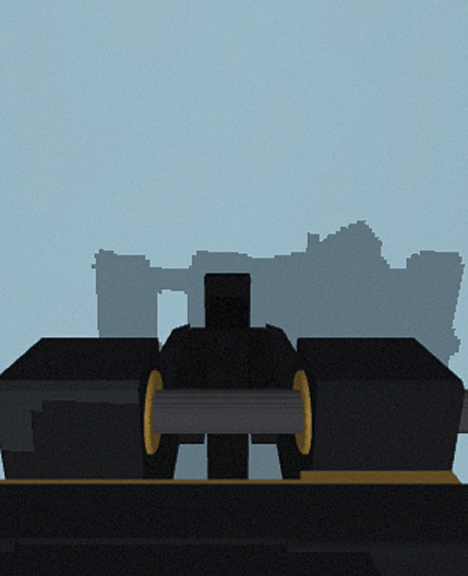

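```bash
python3 - <<'E'
from util import *
i,_=load('s6'); t,_=load('w6')
print(proj(i,T(-116,0,33)), proj(i,T(-83,0,9)),proj(i,T(-112,-37,0)),proj(i,T(-112,37,0)))
p=T(-110-115,0,0);p[2]=.0129+.015+.003
print(delta(p,down(JT)))
E
```

```text
(np.float64(160.81067676871982), np.float64(234.48988564444352)) (np.float64(176.4983752738646), np.float64(235.98346431691294)) (np.float64(175.4561127267557), np.float64(255.7483298152481)) (np.float64(154.55498335897562), np.float64(236.97728337873383))
(array([ 0.02, -0.06,  0.04]), array([ 0.0274, -0.0061,  0.0005]))
```

Emit:
play_rows --pt "0 0 0 0.012 -0.006 0.0005 0.008" --pt "0 0 0 0.022 -0.006 0.0005 0.008" --pt "0 0 0 0.0275 -0.006 0.0005 0.008" --pt "0 0 0 0.0275 -0.006 0.0005 0.008" --pt "0 0 0 0.0275 -0.006 0.0005 0.008" --pt "0 0 0 0.0275 -0.006 0.0005 0.008"

```text
clock: 9.08
ee_pos: [0.6025, 0.2586, 0.0309]
tcp_rot: [-159.7, 89.9, -156.8]
ft_force: [0.3, 0.1, 0.1]
opening: 0.0137
```

```bash
cat >> util.py <<'E'
def stick(h=3,y=0,adv=None):
    o=get_obs(); q=inT(o['ee_pos']); Rc=rot(o['tcp_rot']); f=o['ft_force']
    print('t%.2f tip x %.1f y %.2f under %.1f Ff %.2f Fl %.2f Fz %.2f'%(o['clock'],q[0]+115,q[1],q[2]-12.9,f@F,f@Lf,f[2]))
    if adv is not None:
        p=T(q[0]+adv,y,0); p[2]=.0129+.015+h/1000
        print(delta(p,down(JT)))
E
python3 - <<'E'
from util import *
st(); stick(3,0,25); stick(3,0,60)
E
```

```text
t9.08 pos [0.6025 0.2586 0.0309] F [0.26 0.07 0.1 ] open 0.0137 jaw 2.92 x [-0.001 -0.    -1.   ] q [-12.1  48.4 -22.5  92.1  24.1  44.4 -42.2]
t9.08 tip x -110.4 y 0.10 under 3.0 Ff -0.05 Fl 0.26 Fz 0.10
(array([ 0.03, -0.05,  0.02]), array([-0.    , -0.025 , -0.0001]))
t9.08 tip x -110.4 y 0.10 under 3.0 Ff -0.05 Fl 0.26 Fz 0.10
(array([ 0.03, -0.05,  0.02]), array([ 0.    , -0.06  , -0.0001]))
```

Emit:
play_rows --pt "0 0 0 0 -0.006 0 0.008" --pt "0 0 0 0 -0.012 0 0.008" --pt "0 0 0 0 -0.017 0 0.008" --pt "0 0 0 0 -0.021 0 0.008" --pt "0 0 0 0 -0.025 0 0.008" --pt "0 0 0 0 -0.028 0 0.008" --pt "0 0 0 0 -0.031 0 0.008" --pt "0 0 0 0 -0.034 0 0.008" --pt "0 0 0 0 -0.037 0 0.008" --pt "0 0 0 0 -0.04 0 0.008" --pt "0 0 0 0 -0.043 0 0.008" --pt "0 0 0 0 -0.046 0 0.008"

```text
clock: 10.08
ee_pos: [0.6049, 0.2125, 0.0309]
tcp_rot: [-165.3, 89.9, -162.4]
ft_force: [0.1, 0.7, -0.7]
opening: 0.0138
```

```bash
python3 - <<'E'
from util import *
stick(3,0,40); i,im=snap('side','s7'); crop(im,60,160,300,330,3.3,'s7');stick(3,0,40)
E
```

```text
t10.08 tip x -64.2 y 0.10 under 3.0 Ff -0.65 Fl 0.17 Fz -0.68
(array([ 0.04, -0.05,  0.01]), array([ 0.    , -0.04  , -0.0001]))
t10.13 tip x -63.2 y 0.20 under 2.9 Ff -0.37 Fl -0.36 Fz 0.73
(array([-0.01, -0.05,  0.06]), array([-0.    , -0.04  , -0.0002]))
```

View pics/s7.png

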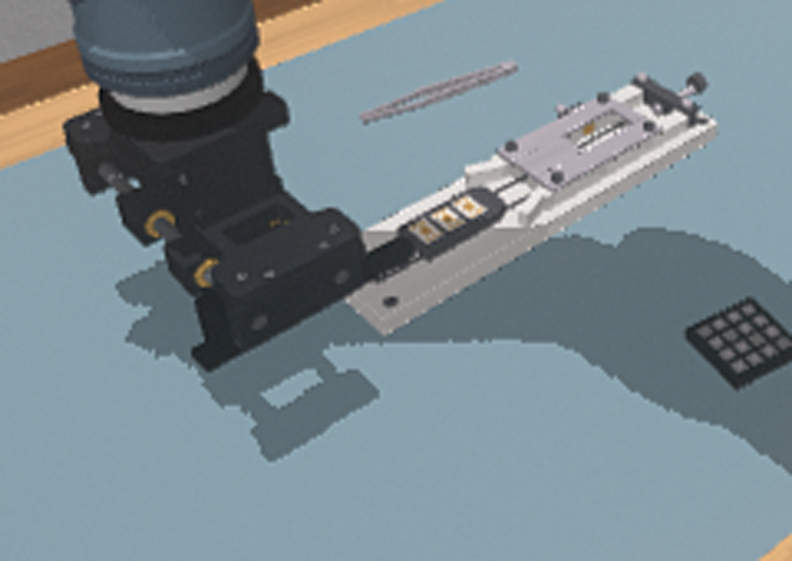

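Emit:
play_rows --pt "0 0 0 0 -0.004 0 0.008" --pt "0 0 0 0 -0.008 0 0.008" --pt "0 0 0 0 -0.012 0 0.008" --pt "0 0 0 0 -0.016 0 0.008" --pt "0 0 0 0 -0.02 0 0.008" --pt "0 0 0 0 -0.024 0 0.008" --pt "0 0 0 0 -0.028 0 0.008" --pt "0 0 0 0 -0.032 0 0.008" --pt "0 0 0 0 -0.036 0 0.008" --pt "0 0 0 0 -0.04 0 0.008" --pt "0 0 0 0 -0.043 0 0.008" --pt "0 0 0 0 -0.046 0 0.008"

```text
clock: 11.13
ee_pos: [0.6074, 0.1651, 0.0309]
tcp_rot: [-132.5, 89.9, -129.6]
ft_force: [-0.2, 0.2, -0.5]
opening: 0.0134
```

```bash
python3 - <<'E'
from util import *
stick(3,0,40); i,im=snap('side','s8'); crop(im,100,160,300,300,4,'s8');stick(3,0,40)
E
```

```text
t11.13 tip x -16.8 y 0.20 under 3.0 Ff -0.23 Fl -0.20 Fz -0.45
(array([-0.02, -0.06,  0.06]), array([ 0.    , -0.04  , -0.0002]))
t11.18 tip x -16.0 y 0.30 under 2.9 Ff 1.17 Fl 0.48 Fz -0.25
(array([-0.05, -0.06,  0.1 ]), array([-0.    , -0.04  , -0.0002]))
```

View pics/s8.png

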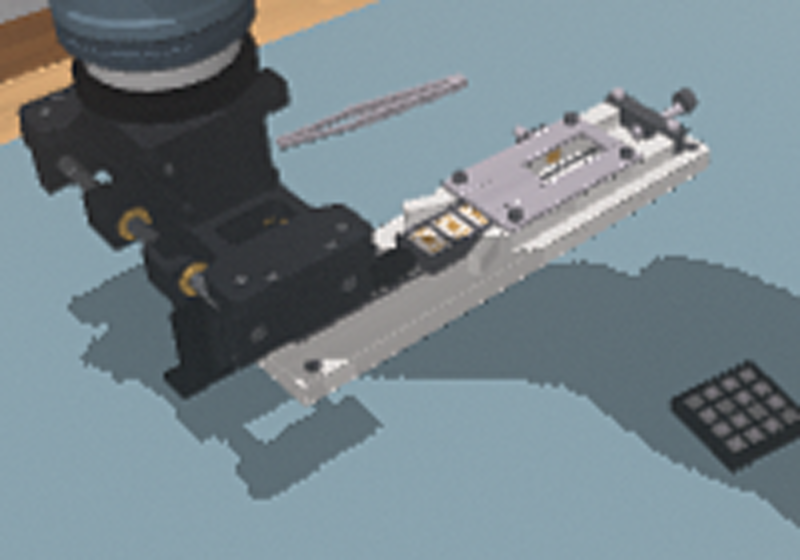

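Emit:
play_rows --pt "0 0 0 0 -0.004 0 0.008" --pt "0 0 0 0 -0.008 0 0.008" --pt "0 0 0 0 -0.012 0 0.008" --pt "0 0 0 0 -0.016 0 0.008" --pt "0 0 0 0 -0.02 0 0.008" --pt "0 0 0 0 -0.024 0 0.008" --pt "0 0 0 0 -0.028 0 0.008" --pt "0 0 0 0 -0.032 0 0.008" --pt "0 0 0 0 -0.035 0 0.008" --pt "0 0 0 0 -0.038 0 0.008" --pt "0 0 0 0 -0.04 0 0.008"

```text
clock: 12.1
ee_pos: [0.6095, 0.1238, 0.0309]
tcp_rot: [-120.0, 89.9, -117.2]
ft_force: [0.6, 0.7, -0.8]
opening: 0.0137
```

```bash
python3 - <<'E'
from util import *
stick(3,0,20)
E
```

```text
t12.10 tip x 24.6 y 0.20 under 3.0 Ff -0.67 Fl 0.68 Fz -0.79
(array([-0.07, -0.06,  0.11]), array([-0.    , -0.0201, -0.0002]))
```

Emit:
play_rows --pt "0 0 0 0 -0.002 0 0.008" --pt "0 0 0 0 -0.004 0 0.008" --pt "0 0 0 0 -0.006 0 0.008" --pt "0 0 0 0 -0.008 0 0.008"

```text
clock: 12.43
ee_pos: [0.6099, 0.1158, 0.0309]
tcp_rot: [-122.2, 89.9, -119.3]
ft_force: [-0.4, 1.2, -0.8]
opening: 0.0137
```

Emit:
play_rows --pt "0 0 0 0 -0.002 0 0.008" --pt "0 0 0 0 -0.004 0 0.008" --pt "0 0 0 0 -0.006 0 0.008"

```text
clock: 12.68
ee_pos: [0.6101, 0.1117, 0.0311]
tcp_rot: [123.1, 89.9, 126.0]
ft_force: [-1.4, 6.3, -0.8]
opening: 0.0134
```

Emit:
play_rows --pt "0 0 0 0 -0.002 0 0.008" --pt "0 0 0 0 -0.004 0 0.008" --pt "0 0 0 0 -0.006 0 0.008"

```text
clock: 12.93
ee_pos: [0.6102, 0.1088, 0.0316]
tcp_rot: [87.0, 89.7, 90.0]
ft_force: [-1.4, 7.1, 0.3]
opening: 0.0138
```

```bash
python3 - <<'E'
from util import *
stick(3,0,20)
E
```

```text
t12.93 tip x 39.6 y 0.20 under 3.7 Ff -7.16 Fl -1.06 Fz 0.27
(array([ 0.08,  0.01, -0.28]), array([ 0.0006, -0.02  , -0.0003]))
```

Emit:
play_rows --pt "0 0 -0.3 0.0006 -0.002 0 0.008" --pt "0 0 -0.3 0.0006 -0.004 0 0.008" --pt "0 0 -0.3 0.0006 -0.006 0 0.008"

```text
clock: 13.18
ee_pos: [0.6106, 0.1044, 0.0312]
tcp_rot: [56.7, 89.9, 59.7]
ft_force: [-0.9, 5.0, 0.7]
opening: 0.0136
```

Emit:
play_rows --pt "0 0 0 0 -0.002 0 0.008" --pt "0 0 0 0 -0.004 0 0.008" --pt "0 0 0 0 -0.006 0 0.008"

```text
clock: 13.43
ee_pos: [0.6109, 0.0988, 0.0313]
tcp_rot: [62.1, 89.9, 65.2]
ft_force: [-0.5, 4.6, -0.3]
opening: 0.0134
```

```bash
python3 - <<'E'
from util import *
stick(3,0,20)
E
```

```text
t13.43 tip x 49.6 y 0.40 under 3.4 Ff -4.62 Fl -0.26 Fz -0.30
(array([ 0.18,  0.06, -0.12]), array([ 0.0003, -0.02  , -0.0005]))
```

Emit:
play_rows --pt "0 0 0 0.0003 -0.002 -0.0003 0.008" --pt "0 0 0 0.0003 -0.004 -0.0003 0.008" --pt "0 0 0 0.0003 -0.006 -0.0003 0.008" --pt "0 0 0 0.0003 -0.008 -0.0003 0.008" --pt "0 0 0 0.0003 -0.01 -0.0003 0.008"

```text
clock: 13.85
ee_pos: [0.6109, 0.0885, 0.0309]
tcp_rot: [71.9, 89.9, 74.9]
ft_force: [-1.8, 4.7, 0.5]
opening: 0.0139
```

Emit:
play_rows --pt "0 0 0 0 -0.002 0 0.008" --pt "0 0 0 0 -0.004 0 0.008" --pt "0 0 0 0 -0.005 0 0.008"

```text
clock: 14.1
ee_pos: [0.6111, 0.0829, 0.0308]
tcp_rot: [79.4, 89.9, 82.4]
ft_force: [-2.0, 4.7, 0.4]
opening: 0.0137
```

Emit:
play_rows --pt "0 0 0 0 -0.002 0 0.008" --pt "0 0 0 0 -0.004 0 0.008" --pt "0 0 0 0 -0.005 0 0.008"

```text
clock: 14.35
ee_pos: [0.6113, 0.0774, 0.0308]
tcp_rot: [87.1, 89.9, 90.1]
ft_force: [-1.3, 3.7, 0.5]
opening: 0.0135
```

```bash
python3 - <<'E'
from util import *
stick(3,0,20)
E
```

```text
t14.35 tip x 71.0 y -0.30 under 2.9 Ff -3.72 Fl -1.16 Fz 0.50
(array([ 0.12,  0.  , -0.07]), array([-0.0002, -0.02  ,  0.0002]))
```

Emit:
play_rows --pt "0 0 0 0 -0.0015 0.0002 0.008" --pt "0 0 0 0 -0.003 0.0002 0.008"

```text
clock: 14.52
ee_pos: [0.6116, 0.0743, 0.0307]
tcp_rot: [96.2, 89.9, 99.2]
ft_force: [-1.8, 4.1, 0.9]
opening: 0.014
```

Emit:
play_rows --pt "0 0 0 0 -0.0015 0.0002 0.008" --pt "0 0 0 0 -0.003 0.0002 0.008"

```text
clock: 14.68
ee_pos: [0.6119, 0.071, 0.0307]
tcp_rot: [113.9, 89.9, 116.9]
ft_force: [-1.4, 5.1, 0.9]
opening: 0.0136
```

Emit:
play_rows --pt "0 0 0 0 -0.0015 0 0.008" --pt "0 0 0 0 -0.003 0 0.008"

```text
clock: 14.85
ee_pos: [0.612, 0.0678, 0.0306]
tcp_rot: [119.7, 89.9, 122.7]
ft_force: [-2.0, 3.6, 0.8]
opening: 0.0136
```

Emit:
play_rows --pt "0 0 0 0 -0.001 0 0.008" --pt "0 0 0 0 -0.002 0 0.008"

```text
clock: 15.02
ee_pos: [0.6121, 0.0656, 0.0306]
tcp_rot: [119.2, 89.9, 122.2]
ft_force: [-1.0, 4.9, 0.8]
opening: 0.0136
```

Emit:
play_rows --pt "0 0 0 0 -0.001 0 0.008" --pt "0 0 0 0 -0.002 0 0.008"

```text
clock: 15.18
ee_pos: [0.6122, 0.065, 0.0308]
tcp_rot: [91.4, 89.8, 94.4]
ft_force: [-1.7, 7.8, 2.0]
opening: 0.0135
```

```bash
python3 - <<'E'
from util import *
stick(3,0,2); i,im=snap('side','s9'); crop(im,130,150,300,270,4.6,'s9');stick(3,0,2)
E
```

```text
t15.18 tip x 83.5 y 0.00 under 2.9 Ff -7.92 Fl -1.26 Fz 2.02
(array([ 0.14, -0.  , -0.16]), array([-0.0001, -0.002 , -0.    ]))
t15.23 tip x 83.4 y 0.00 under 3.0 Ff -7.17 Fl -1.28 Fz 1.28
(array([ 0.14, -0.  , -0.17]), array([-0.   , -0.002, -0.   ]))
```

View pics/s9.png

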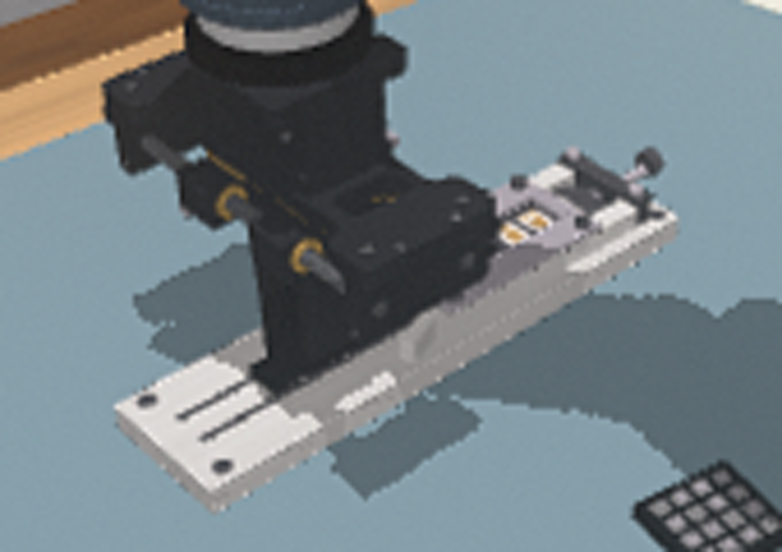

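Emit:
play_rows --pt "0 0 0 0 -0.0016 0 0.008" --pt "0 0 0 0 -0.002 0 0.008" --pt "0 0 0 0 -0.0024 0 0.008" --pt "0 0 0 0 -0.0024 0 0.008"

```text
clock: 15.57
ee_pos: [0.6122, 0.065, 0.0311]
tcp_rot: [86.1, 89.7, 89.2]
ft_force: [-2.7, 8.2, 1.7]
opening: 0.0133
```

Emit:
play_rows --pt "0 0 0 0 -0.003 0 0.008" --pt "0 0 0 0 -0.0034 0 0.008" --pt "0 0 0 0 -0.0038 0 0.008" --pt "0 0 0 0 -0.0038 0 0.008"

```text
clock: 15.9
ee_pos: [0.6122, 0.0648, 0.0315]
tcp_rot: [84.3, 89.4, 87.5]
ft_force: [-2.8, 10.8, 2.8]
opening: 0.0136
```

Emit:
play_rows --pt "0 0 0 0.0003 -0.0042 0 0.008" --pt "0 0 0 0.0003 -0.0046 0 0.008" --pt "0 0 0 0.0003 -0.0046 0 0.008"

```text
clock: 16.15
ee_pos: [0.6122, 0.0648, 0.0318]
tcp_rot: [83.2, 89.1, 86.5]
ft_force: [-3.3, 12.7, 3.9]
opening: 0.0137
```

```bash
python3 - <<'E'
from util import *
stick(3,0,2);st()
E
```

```text
t16.15 tip x 83.7 y -0.00 under 3.9 Ff -12.83 Fl -2.61 Fz 3.87
(array([ 0.45,  0.1 , -0.88]), array([ 0.0009, -0.002 , -0.    ]))
t16.15 pos [0.6122 0.0648 0.0318] F [-3.26 12.69  3.87] open 0.0137 jaw 3.33 x [ 0.001  0.015 -1.   ] q [  6.9  45.5 -23.6  98.8  24.6  40.6 -25.9]
```

Emit:
play_rows --pt "0 0 0 0.0003 -0.0047 0 0.008" --pt "0 0 0 0.0003 -0.0047 0 0.008" --pt "0 0 0 0.0003 -0.0047 0 0.008" --pt "0 0 0 0.0003 -0.0047 0 0.008"

```text
clock: 16.48
ee_pos: [0.6136, 0.0643, 0.032]
tcp_rot: [75.0, 88.8, 78.5]
ft_force: [1.6, 11.8, -1.1]
opening: 0.014
```

Emit:
play_rows --pt "0 0 0 0.0003 -0.0047 0 0.008" --pt "0 0 0 0.0003 -0.0047 0 0.008" --pt "0 0 0 0.0003 -0.0047 0 0.008" --pt "0 0 0 0.0003 -0.0047 0 0.008"

```text
clock: 16.82
ee_pos: [0.6143, 0.0643, 0.0321]
tcp_rot: [73.4, 88.4, 77.1]
ft_force: [-1.8, 12.3, 0.2]
opening: 0.0134
```

```bash
python3 - <<'E'
from util import *
stick(3,0,2);st()
E
```

```text
t16.82 tip x 84.2 y 2.10 under 4.2 Ff -12.33 Fl -1.13 Fz 0.23
(array([ 0.81,  0.44, -1.51]), array([ 0.0011, -0.002 , -0.0021]))
t16.82 pos [0.6143 0.0643 0.0321] F [-1.75 12.26  0.23] open 0.0134 jaw 3.69 x [ 0.006  0.027 -1.   ] q [  7.7  45.6 -24.1  98.8  24.5  40.2 -25. ]
```

Emit:
play_rows --pt "0.4 0.2 -0.8 0.0006 -0.003 -0.001 0.008" --pt "0.8 0.4 -1.5 0.001 -0.002 -0.002 0.008" --pt "0.8 0.4 -1.5 0.001 -0.002 -0.002 0.008" --pt "0.8 0.4 -1.5 0.001 -0.002 -0.002 0.008"

```text
clock: 17.15
ee_pos: [0.6128, 0.065, 0.0315]
tcp_rot: [55.6, 89.8, 58.6]
ft_force: [-2.3, 10.2, 3.0]
opening: 0.0137
```

```bash
python3 - <<'E'
from util import *
stick(3,0,2);st()
E
```

```text
t17.15 tip x 83.5 y 0.50 under 3.6 Ff -10.28 Fl -1.78 Fz 3.02
(array([ 0.12,  0.11, -0.16]), array([ 0.0006, -0.002 , -0.0005]))
t17.15 pos [0.6128 0.065  0.0315] F [-2.29 10.18  3.02] open 0.0137 jaw 3.01 x [ 0.002  0.003 -1.   ] q [  6.1  45.5 -23.   98.7  25.   40.8 -26.8]
```

Emit:
play_rows --pt "0.1 0.1 -0.2 0.0004 -0.003 -0.0004 0.008" --pt "0.1 0.1 -0.4 0.0004 -0.0036 -0.0004 0.008" --pt "0.1 0.1 -0.5 0.0004 -0.004 -0.0004 0.008"

```text
clock: 17.4
ee_pos: [0.6128, 0.0648, 0.0318]
tcp_rot: [-43.0, 89.9, -39.9]
ft_force: [-2.0, 11.2, 3.0]
opening: 0.0135
```

Emit:
play_rows --pt "0 0 -0.5 0.0004 -0.0046 -0.0004 0.008" --pt "0 0 -0.7 0.0004 -0.005 -0.0004 0.008" --pt "0 0 -0.8 0.0004 -0.0053 -0.0004 0.008"

```text
clock: 17.65
ee_pos: [0.6125, 0.0646, 0.0318]
tcp_rot: [-73.3, 89.4, -70.1]
ft_force: [-2.9, 13.1, 1.3]
opening: 0.0135
```

```bash
python3 - <<'E'
from util import *
stick(3,0,2);st()
E
```

```text
t17.65 tip x 83.9 y 0.20 under 3.9 Ff -13.26 Fl -2.27 Fz 1.35
(array([0.31, 0.17, 0.55]), array([ 0.0009, -0.002 , -0.0003]))
t17.65 pos [0.6125 0.0646 0.0318] F [-2.93 13.13  1.35] open 0.0135 jaw 3.20 x [ 0.003 -0.009 -1.   ] q [  5.4  45.3 -22.5  98.8  25.5  40.9 -27.4]
```

Emit:
play_rows --pt "0 0 -0.3 0.0004 -0.0052 -0.0003 0.008" --pt "0 0 -0.3 0.0004 -0.0052 -0.0003 0.008" --pt "0 0 -0.3 0.0004 -0.0052 -0.0003 0.008" --pt "0 0 -0.3 0.0004 -0.0052 -0.0003 0.008"

```text
clock: 17.98
ee_pos: [0.6122, 0.0646, 0.0318]
tcp_rot: [-65.6, 89.5, -62.3]
ft_force: [-3.7, 13.7, 0.8]
opening: 0.0135
```

Emit:
play_rows --pt "0 0 -0.3 0.0004 -0.0052 -0.0003 0.008" --pt "0 0 -0.3 0.0004 -0.0052 -0.0003 0.008" --pt "0 0 -0.3 0.0004 -0.0052 -0.0003 0.008" --pt "0 0 -0.3 0.0004 -0.0052 -0.0003 0.008"

```text
clock: 18.32
ee_pos: [0.6119, 0.0646, 0.0318]
tcp_rot: [-57.7, 89.5, -54.2]
ft_force: [-2.8, 13.5, 1.7]
opening: 0.0137
```

```bash
python3 - <<'E'
from util import *
stick(3,0,2);st()
E
```

```text
t18.32 tip x 83.9 y -0.30 under 3.9 Ff -13.63 Fl -2.07 Fz 1.69
(array([0.64, 0.29, 0.45]), array([ 0.001 , -0.002 ,  0.0003]))
t18.32 pos [0.6119 0.0646 0.0318] F [-2.75 13.51  1.69] open 0.0137 jaw 3.53 x [ 0.005 -0.008 -1.   ] q [  5.6  45.3 -22.6  99.   25.6  40.7 -27.1]
```

Emit:
play_rows --pt "0.3 0.2 0.2 0.0003 0.002 0.0002 0.008" --pt "0.6 0.3 0.4 0.0006 0.008 0.0002 0.008" --pt "0.6 0.3 0.4 0.0006 0.018 0.0002 0.008" --pt "0.6 0.3 0.4 0.0006 0.03 0.0002 0.008" --pt "0.6 0.3 0.4 0.0006 0.043 0.0002 0.008" --pt "0.6 0.3 0.4 0.0006 0.056 0.0002 0.008" --pt "0.6 0.3 0.4 0.0006 0.07 0.0002 0.008" --pt "0.6 0.3 0.4 0.0006 0.085 0.0002 0.008" --pt "0.6 0.3 0.4 0.0006 0.1 0.0002 0.008" --pt "0.6 0.3 0.4 0.0006 0.115 0.0002 0.008" --pt "0.6 0.3 0.4 0.0006 0.12 0.0002 0.008"

```text
clock: 19.23
ee_pos: [0.604, 0.1888, 0.0305]
tcp_rot: [91.6, 89.9, 94.7]
ft_force: [0.1, 0.5, -0.7]
opening: 0.0136
```

```bash
python3 - <<'E'
from util import *
stick(); i,im=snap('side','s10'); crop(im,100,150,300,290,4,'s10')
for p in ([.50,.253,.075],[.443,.253,.05]): print(delta(p,down(-3.5)))
E
```

```text
t19.23 tip x -40.6 y -2.00 under 2.6 Ff -0.54 Fl 0.10 Fz -0.67
(array([ 6.64, -0.  , -0.08]), array([-0.0444,  0.0701, -0.1004]))
(array([ 6.64, -0.  , -0.08]), array([-0.0194,  0.0732, -0.1573]))
```

View pics/s10.png

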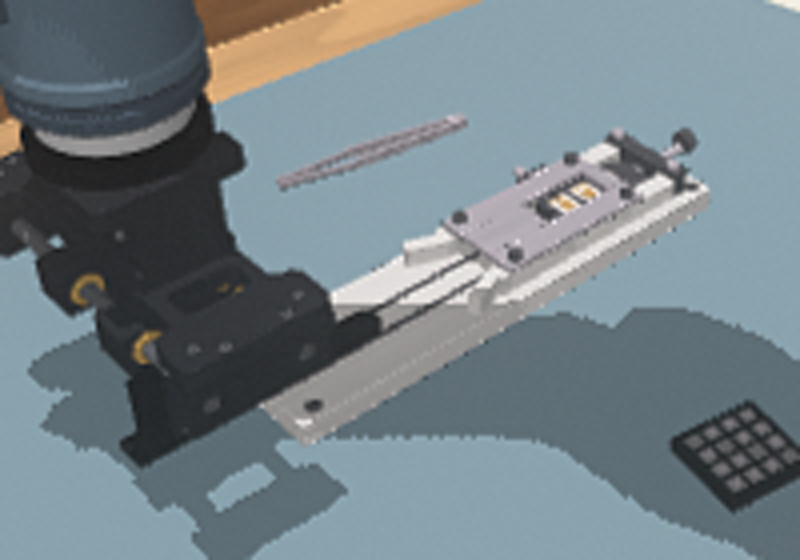

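Emit:
play_rows --pt "0 0 0 -0.02 0.02 0 0.008" --pt "0 0 0 -0.045 0.045 -0.005 0.008" --pt "3 0 0 -0.045 0.07 -0.03 0.008" --pt "6.6 0 0 -0.045 0.073 -0.06 0.008" --pt "6.6 0 0 -0.045 0.073 -0.095 0.008" --pt "6.6 0 0 -0.045 0.073 -0.13 0.008" --pt "6.6 0 0 -0.035 0.073 -0.157 0.008" --pt "6.6 0 0 -0.02 0.073 -0.157 0.008" --pt "6.6 0 0 -0.01 0.073 -0.157 0.008" --pt "6.6 0 0 -0.005 0.073 -0.157 0.008" --pt "6.6 0 0 -0.005 0.073 -0.157 0.008" --pt "6.6 0 0 -0.005 0.073 -0.157 0.008"

```text
clock: 20.28
ee_pos: [0.4443, 0.2527, 0.0356]
tcp_rot: [83.1, 89.9, 79.6]
ft_force: [-0.2, 0.9, -1.0]
opening: 0.0139
```

```bash
python3 - <<'E'
from util import *
st(); print(delta([.443,.253,.0129],down(-3.5)))
i,im=snap('side','s11'); crop(im,60,200,300,384,3.3,'s11')
E
```

```text
t20.28 pos [0.4443 0.2527 0.0356] F [-0.23  0.92 -0.97] open 0.0139 jaw -3.53 x [ 0.     0.001 -1.   ] q [-18.3  37.8 -20.8 114.6  24.3  31.7 -59.5]
(array([-0.03,  0.01, -0.08]), array([ 0.0227,  0.0002, -0.0013]))
```

View pics/s11.png

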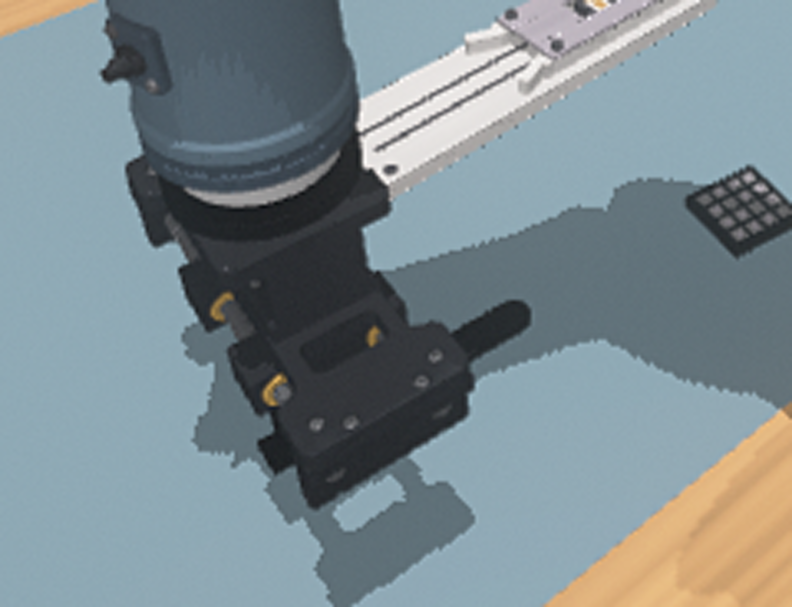

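Lower gently until contact, then release.

Emit:
play_rows --pt "0 0 0 0.01 0 0 0.008" --pt "0 0 0 0.017 0 0 0.008" --pt "0 0 0 0.021 0 0 0.008" --pt "0 0 0 0.022 0 0 0.008" --pt "0 0 0 0.023 0 0 0.008" --pt "0 0 0 0.0235 0 0 0.008" --pt "0 0 0 0.0235 0 0 0.008"

```text
clock: 20.92
ee_pos: [0.4441, 0.2526, 0.0129]
tcp_rot: [63.7, 90.0, 60.2]
ft_force: [-2.4, -2.0, 9.9]
opening: 0.0136
```

```bash
python3 - <<'E'
from util import *
st()
E
```

```text
t20.92 pos [0.4441 0.2526 0.0129] F [-2.4  -2.02  9.93] open 0.0136 jaw -3.51 x [ 0.     0.001 -1.   ] q [-19.5  40.1 -19.2 114.7  25.7  29.3 -60.7]
```

Contact. Ease, open, rise and move clear.

Emit:
play_rows --pt "0 0 0 -0.0003 0 0 0.008" --pt "0 0 0 -0.0003 0 0 0.045" --pt "0 0 0 -0.0003 0 0 0.045" --pt "0 0 0 -0.0003 0 0 0.045" --pt "0 0 0 -0.0003 0 0 0.045" --pt "0 0 0 -0.02 0 0 0.045" --pt "0 0 0 -0.05 0 0 0.045" --pt "0 0 0 -0.09 0 0 0.045" --pt "0 0 0 -0.13 -0.02 0 0.045" --pt "0 0 0 -0.15 -0.05 0 0.045" --pt "0 0 0 -0.15 -0.08 0 0.045" --pt "0 0 0 -0.15 -0.1 0 0.045"

```text
clock: 21.92
ee_pos: [0.4386, 0.1503, 0.1643]
tcp_rot: [2.1, 89.8, -1.5]
ft_force: [-0.8, -0.2, 0.1]
opening: 0.045
```

```bash
python3 - <<'E'
from util import *
st(); 
i,im=snap('wrist','w12'); crop(im,0,0,512,384,1.5,'w12')
i,im=snap('side','s12'); crop(im,0,130,400,384,2,'s12')
p,Rt=look(T(110,0,12),.18,JT,(256,150)); print(p,delta(p,Rt)); st()
E
```

```text
t21.92 pos [0.4386 0.1503 0.1643] F [-0.84 -0.24  0.06] open 0.0450 jaw -3.62 x [ 0.003 -0.    -1.   ] q [ -1.3  21.4 -27.7 118.1  14.3  43.6 -41.4]
[ 0.61710923 -0.10548323  0.18      ] (array([-6.71,  0.01,  0.11]), array([-0.0165, -0.2417,  0.1958]))
t22.02 pos [0.4379 0.1487 0.1629] F [-0.34 -0.28  0.26] open 0.0449 jaw -3.82 x [ 0.    -0.002 -1.   ] q [ -1.3  21.5 -27.6 118.1  14.4  43.6 -41.5]
```

View pics/w12.png

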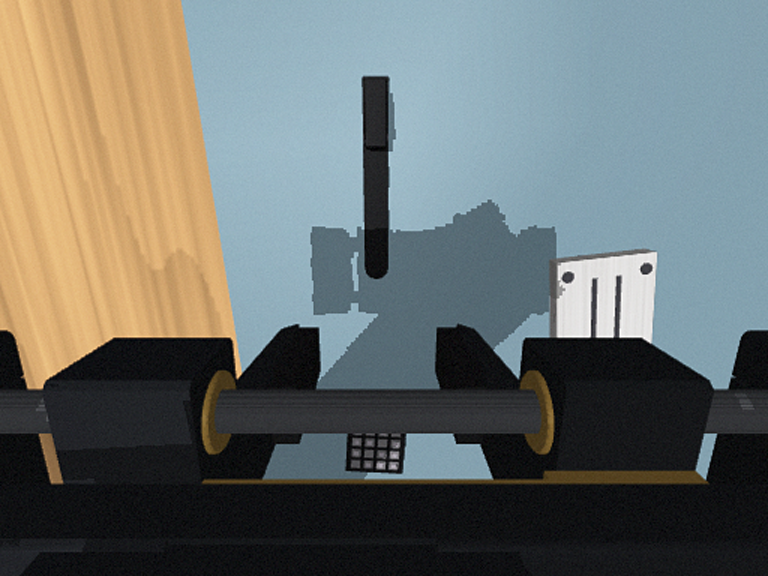

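View pics/s12.png

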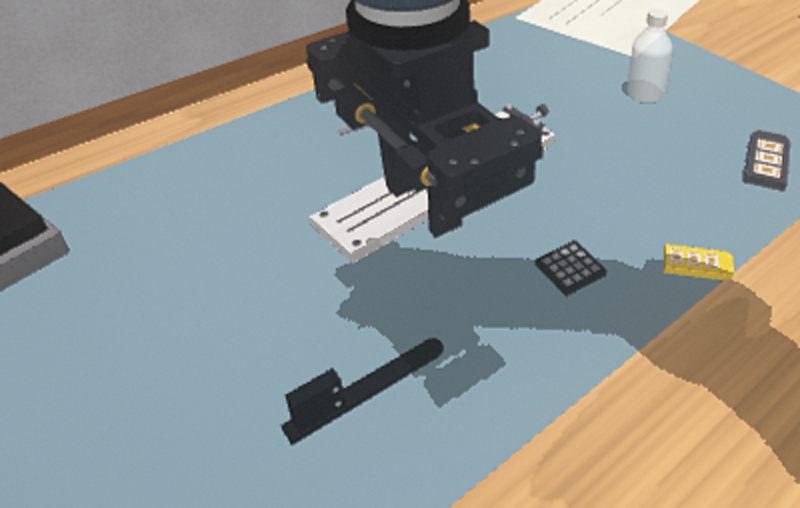

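Emit:
play_rows --pt "-6.7 0 0 -0.02 -0.03 0.025 0.045" --pt "-6.7 0 0 -0.02 -0.06 0.05 0.045" --pt "-6.7 0 0 -0.02 -0.09 0.075 0.045" --pt "-6.7 0 0 -0.02 -0.12 0.1 0.045" --pt "-6.7 0 0 -0.02 -0.15 0.125 0.045" --pt "-6.7 0 0 -0.02 -0.18 0.15 0.045" --pt "-6.7 0 0 -0.02 -0.21 0.175 0.045" --pt "-6.7 0 0 -0.02 -0.242 0.196 0.045" --pt "-6.7 0 0 -0.02 -0.242 0.196 0.045" --pt "-6.7 0 0 -0.02 -0.242 0.196 0.045" --pt "-6.7 0 0 -0.02 -0.242 0.196 0.045"

```text
clock: 22.93
ee_pos: [0.6172, -0.1041, 0.1829]
tcp_rot: [-146.3, 89.9, -143.4]
ft_force: [-1.1, 1.0, 0.7]
opening: 0.0448
```

```bash
python3 - <<'E'
from util import *
st(); 
i,im=snap('wrist','w13'); crop(im,190,50,340,220,4,'w13'); st()
E
```

```text
t22.93 pos [ 0.6172 -0.1041  0.1829] F [-1.06  0.99  0.69] open 0.0448 jaw 2.94 x [-0.001 -0.001 -1.   ] q [ 21.7  33.9 -23.1  93.6  15.4  55.7  -3.7]
t22.98 pos [ 0.617  -0.1035  0.1831] F [0.09 0.33 0.01] open 0.0445 jaw 3.02 x [-0.001 -0.001 -1.   ] q [ 21.6  33.8 -23.1  93.7  15.4  55.7  -3.7]
```

View pics/w13.png

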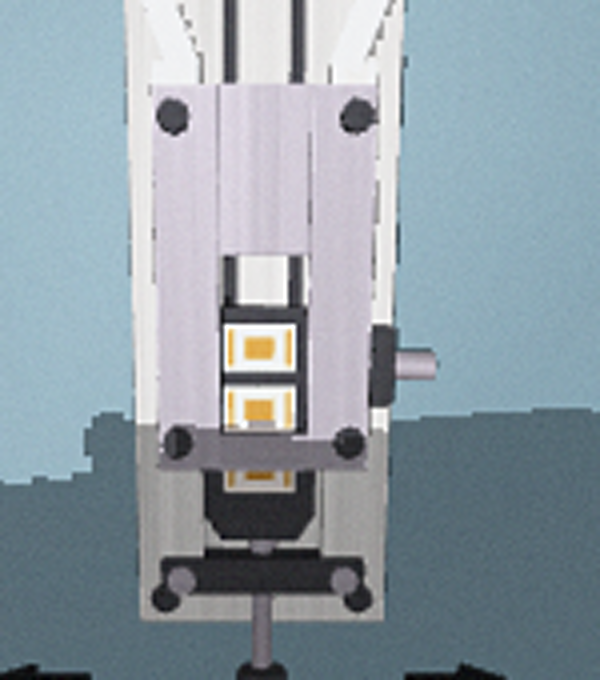

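```bash
python3 -c "
from bench import *
print(close_job())"
```

```text
the job is handed in; nothing more can be done
None
```

The boat is home against the stop's screw and the stick lies flat on the bench, grip up. I handed the job in at about 23 s of the 69 s allowed.

- **Boat:** I took the smaller dark boat (top image pixel 313,239), laid it on the shelf nose first and let go. Measured afterwards, it was 0.5 mm off the channel's centre line and within 1° of straight.
- **Push:** Past the plunger (about 7 N) the drag was around 4.5 N. Contact came with the nose at about track x = 149.5 mm, at the far end of the expected 130–150 mm range.
- **Press:** I held about 13.5 N (roughly 9 N over the drag) for about 0.7 s. The highest reading I saw was about 14 N, but I only read the force at the end of each move.
- **Retry:** On the first press the reading was slightly low (about 12 N) and the stick slid sideways 2 mm and tilted 1.5°. I eased off, straightened it and pressed again.
- **Last checks:** The final wrist picture shows the nose touching the screw foot. The stick is back where it started. The tray, bottle, yellow boat and larger boat looked unmoved by eye. The tweezers looked unmoved when I drew the stick out, and were hidden behind the arm or out of frame afterwards. The gripper was clear of everything.

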